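# Set out the kit by height on the kitting strip

## Task

Set out the four supplies for the next job on the kitting strip, one standing centred on each round pad, in order of height: the tallest on the pad beside the upright stop, then ever lower, down to the lowest at the other end. The four are the lithium cell, the large brown capacitor, the solder reel and the roll of black tape; keep them the same way up as they stand, and leave the relay board and the copper choke where they are.

Things in the scene. Friction and masses are not known exactly. Their poses are not given: they have to be found in the camera images.
- cell: bare lithium cell standing upright, pale green plain cylinder, 32 mm across, 72 mm high; the one standing alone on the open worktop. Origin: centre of its underside, z up along its axis
- capacitor: large dark brown capacitor standing upright, cylinder 33 mm across, 45 mm high. Origin: centre of its underside, z up
- reel: small reel of solder wire with two green flanges, standing on a flange, 55 mm across the flanges, 28 mm high. Origin: centre of its underside, z up
- tape: roll of black tape with a cardboard core, lying flat, 62 mm across, 18 mm high. Origin: centre of its underside (in the hole), z up
- mark_1: first pad, beside the upright dark steel stop (plate across the strip, top 42 mm above the bench, face 47 mm from this pad's centre) on the fixed aluminium strip (363x90 mm, 10 mm high): black rubber disc with two grey rings, 72 mm across, 2 mm thick; pads 85 mm apart in a straight row. Origin: centre of its underside, 10 mm above the bench (pad top at 12 mm). x along the row towards the stop, z up
- mark_2: the second pad from the upright stop on the fixed aluminium strip (363x90 mm, 10 mm high): black rubber disc with two grey rings, 72 mm across, 2 mm thick; pads 85 mm apart in a straight row. Origin: centre of its underside, 10 mm above the bench (pad top at 12 mm). x along the row towards the stop, z up
- mark_3: the third pad from the upright stop on the fixed aluminium strip (363x90 mm, 10 mm high): black rubber disc with two grey rings, 72 mm across, 2 mm thick; pads 85 mm apart in a straight row. Origin: centre of its underside, 10 mm above the bench (pad top at 12 mm). x along the row towards the stop, z up
- mark_4: the last pad, at the end without a stop on the fixed aluminium strip (363x90 mm, 10 mm high): black rubber disc with two grey rings, 72 mm across, 2 mm thick; pads 85 mm apart in a straight row. Origin: centre of its underside, 10 mm above the bench (pad top at 12 mm). x along the row towards the stop, z up
- relay_module: small green relay board, 34x52 mm, 20 mm high, a loose bystander. Origin: centre of its underside
- choke: copper-wound ring choke lying flat, 54 mm across, 22 mm high, a loose bystander. Origin: centre of its underside
Things that resemble listed ones, but are neither listed nor needed, are in the scene too. What is shaped like the reel but pink or yellow is not meant.

How it is judged:
At the end, for the whole second after the job is handed in: From the upright stop onwards the pads carry the cell, the capacitor, the reel and the tape roll, each resting on its own pad within 14 mm of the pad's centre, upright (within 0.1 rad) the same way up as at the start, released and at rest (horizontal distance between cell and mark_1 below 0.014 m and z of cell in the frame of mark_1 between -0.003 and 0.006 m and angle between each of cell, capacitor, reel, tape's own z axis and vertical below 0.1 rad and linear speed of each of cell, capacitor, reel, tape below 0.02 m/s and angular speed of each of cell, capacitor, reel, tape below 0.2 rad/s and horizontal distance between capacitor and mark_2 below 0.014 m and z of capacitor in the frame of mark_2 between -0.003 and 0.006 m and horizontal distance between reel and mark_3 below 0.014 m and z of reel in the frame of mark_3 between -0.003 and 0.006 m and horizontal distance between tape and mark_4 below 0.014 m and z of tape in the frame of mark_4 between -0.003 and 0.006 m); the robot touches nothing.
It fails at once if the relay board is shifted by more than 25 mm (distance of relay_module from where it was at the start of the episode above 0.025 m).
It fails at once if the copper choke is shifted by more than 25 mm (distance of choke from where it was at the start of the episode above 0.025 m).
It also fails if it takes over 109 s, if anything falls off the work surface, if the arm or the gripper's body presses on something with over 40 N, if the wrist force passes 120 N, or if a joint passes its speed limit or range.

## Robot

A 6-joint arm with a two-finger parallel gripper is mounted at the origin on a cart in front of the work surface, level with it; the furniture and walls round the work are solid. World frame = base frame: x ahead of the robot, y to its left, z up, the work surface at z = 0. Lengths are in m, angles in rad, forces in N, time in s.
With the tool pointing down it reaches from about 0.4 to 0.825 m from the base axis. Payload 7 kg.
Tool frame: the origin (TCP) lies at the very end of the fingers, on their centre line; the grasp point (between the pads) lies 19 mm behind it; z points along the fingers, y is the line along which they close (so a half turn about z gives the same grasp; the last joint's range is limited). The gripper opens to 88 mm and grips with 3 to 60 N. Pads are 19 mm wide; open, the fingers measure 130 mm over their backs; the gripper's body (78 mm by 193 mm) begins 47 mm behind the grasp point.
Start: joints at [-1.014, 0.359, 0.012, 0, -1.224, -0.288], TCP at [0.179, -0.651, 0.227] pointing down, gripper open.
Joint ranges: [-3.07, 3.07], [-1.43, 2.12], [-1.02, 1.25], [-3.03, 1.67], [-3.05, -0], [-3.03, 3.03]. Speed limits (rad/s): [2.39, 2.39, 3.01, 3.14, 3.14, 3.14].

## Interface

Orientations are given as a unit quaternion [w, x, y, z].
In Python, from bench import r gives the robot as it stands.
- The arm moves only by the shell command python3 -m handwheel 'ROWS'. ROWS is text: rows parted by semicolons, each of 7 numbers parted by spaces: the shift along the world's x, y, z in m, then the turn, a rotation vector about the world's x, y, z in degrees, then the closure, from -1 (fully open) to 1 (shut), so that 0 is half open. A call has 1 to 12 rows; each row is the pose to reach, as a shift and turn from the pose commanded when the call began; what a row does not reach only later rows make up. A row lasts 1/8 s, in which the tool goes at most 62.5 mm and 10.7 degrees, less where a joint would pass 70% of its speed; a pose out of reach is approached as far as the arm can. A call with a gripper value outside its range is refused whole. The fingers move at their own pace and stop on an object; the grip force is fixed at half the most. Time passes only in rows, so rows that repeat a pose let the fingers close. It gives the time, the measured TCP pose, the force, the opening and the grip force at its end, in the units of the state.
- r.observe(): the state, without advancing time (a new reading comes with each control period).
- r.read_camera(name): name is "scene" or "top" or "wrist"; returns the picture (384x512x3 uint8, blue, green, red); there is no depth.
- r.get_calibration(name): a dict with "K" (3x3 intrinsics, pixels), "rvec" (rotation vector, rad) and "tvec" (3), from world to camera coordinates, as OpenCV has them. Camera axes: x right, y down, z forward; pixel columns grow to the right and rows downward; lengths in m; the calibration is good to about 2 mm. A picture is of the moment at which its call begins: read the wrist's pose just before it. get_calibration takes no time and is no camera call; for the wrist camera it gives the pose at the moment of the call.
- r.hand_in(): hands the job in; it is judged then, once.
The state is a dict: "time": time; "q": joint angles; "qd": joint speeds; "effort": joint torques, N m; "tcp_pos": TCP position; "eef_rot": TCP orientation; "contact_force": force on the tool from outside, world axes, zero at the start; "moment": the same for the moment, N m; "grip_width": opening from 0.0 (shut) to 1.0 (fully open); "gripper_force": force on a finger pad.
Only numpy, scipy, OpenCV 4.12 (cv2) and the standard library are available. Lean on these libraries where they do the work, as an engineer would, in place of code of your own. Each camera call takes 0.05 s, during which the arm holds its last target. There are 200 camera calls.

## Working session

There is one attempt and no reset: what is moved stays moved. The work goes in short steps, Python scripts to look and compute and a shell command to move; the robot and the scene stay as the last step left them, time stands still between calls to the robot, and variables do not carry over. Pictures are saved under pics/ and viewed, at most 14 in all, crops included, and the job is handed in when it is done.

```bash
mkdir -p pics; python3 - <<'E'
from bench import r
import cv2
for n in("top","scene"):
    cv2.imwrite(f"pics/{n}0.png",r.read_camera(n)); 
s=r.observe();print(s['time'],s['tcp_pos'],s['eef_rot'],s['grip_width'])
E
```

```text
0.1 [ 0.17913358 -0.65035954  0.2257277 ] [-1.49115066e-04 -1.33949547e-01  9.90987885e-01  7.13537271e-04] 1.0037784463831838
```

View pics/top0.png

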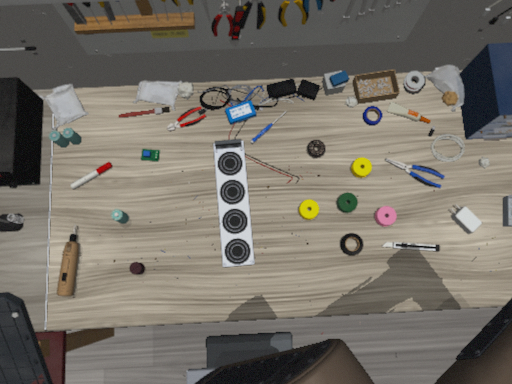

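View pics/scene0.png

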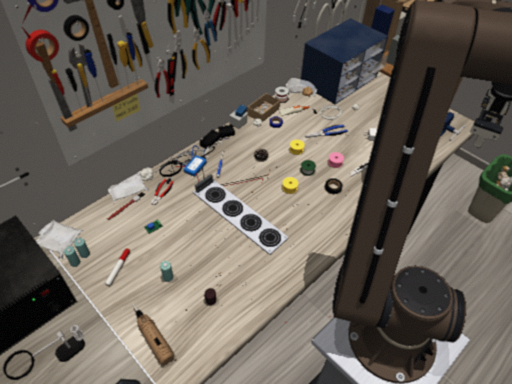

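Top view candidates: cell: the lone one at (120,216), with a pair of lookalikes at (58,138) and (70,135). Capacitor: (137,268). Reel: green at (347,203), with yellow at (309,209) and (362,167) and pink at (386,216) as lookalikes. Tape: black ring at (351,244), with the choke at (316,149) and a blue ring at (372,116) also ring-shaped. The stop is at (229,145) and the pads run from (230,163) down to (237,251).

```bash
cat > h.py <<'E'
from bench import r
import cv2, numpy as np
def ray(cal,uv,z):
    R=cv2.Rodrigues(np.array(cal["rvec"],float))[0];t=np.array(cal["tvec"],float).ravel()
    c=-R.T@t; d=R.T@np.linalg.inv(np.array(cal["K"],float))@np.array([uv[0],uv[1],1.])
    return (c+d*(z-c[2])/d[2])
def proj(cal,p):
    return cv2.projectPoints(np.array(p,float).reshape(-1,3),np.array(cal["rvec"],float),np.array(cal["tvec"],float),np.array(cal["K"],float),None)[0].reshape(-1,2)
E
python3 - <<'E'
from h import *
im=cv2.imread("pics/top0.png");cal=r.get_calibration("top")
for n,uv,z in [("cell",(120,216),.06),("cap",(137,268),.04),("reel",(347,203),.028),("tape",(351,244),.018),("choke",(316,149),.022),("relay",(150,155),.02),
 ("m1",(230,163),.012),("m2",(232.5,191.5),.012),("m3",(235,221),.012),("m4",(237.5,251),.012)]:
    p=ray(cal,uv,z);print(n,p.round(3),np.hypot(p[0],p[1]).round(3))
a=cv2.resize(im[195:285,100:260],None,fx=5,fy=5,interpolation=3)
b=cv2.resize(im[140:260,290:400],None,fx=4,fy=4,interpolation=3)
c=cv2.resize(im[135:270,205:265],None,fx=4,fy=4,interpolation=3)
can=np.zeros((600,800,3),np.uint8)
a=cv2.resize(a[:,:350],None,fx=.6,fy=.6)
can[:270,:210]=a; can[:480,220:660]=b[:,:440]
can[0:540,560:800]=c
cv2.imwrite("pics/crop0.png",can)
E
```

```text
cell [0.567 0.321 0.06 ] 0.651
cap [0.425 0.28  0.04 ] 0.509
reel [ 0.577 -0.308  0.028] 0.654
tape [ 0.463 -0.311  0.018] 0.557
choke [ 0.741 -0.233  0.022] 0.777
relay [0.747 0.247 0.02 ] 0.787
m1 [0.714 0.017 0.012] 0.715
m2 [0.63  0.014 0.012] 0.63
m3 [0.544 0.01  0.012] 0.544
m4 [0.46  0.006 0.012] 0.46
```

View pics/crop0.png

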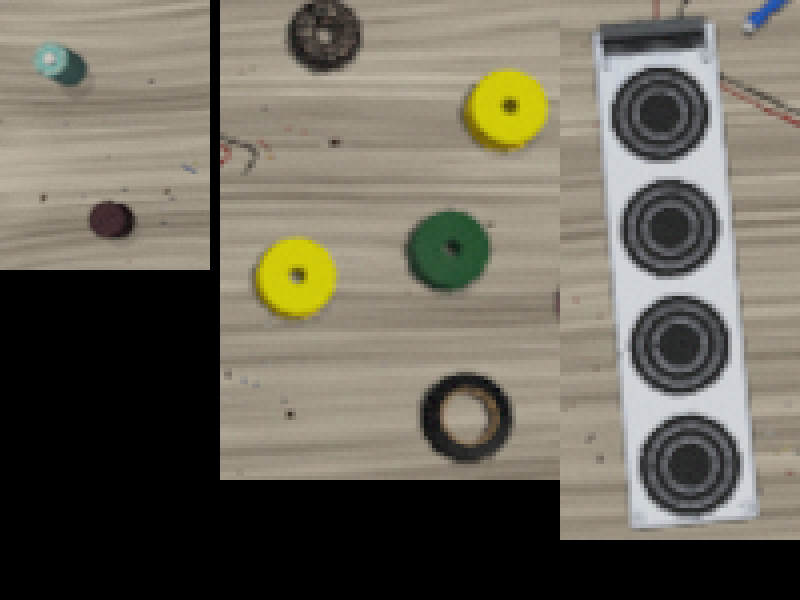

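The crop confirms the choices: lone pale-green cell, brown capacitor, green-flange reel, tape with cardboard core, and four ringed pads starting beside the dark stop. The positions agree with the known sizes: pads are 85 mm apart and everything is within reach. I'll do the tape first, starting with the approach.

```bash
python3 -m handwheel '0.04 0.045 0 0 0 -8 -1;0.08 0.09 0 0 0 -15.4 -1;0.12 0.14 0 0 0 -15.4 -1;0.16 0.185 0 0 0 -15.4 -1;0.2 0.235 0 0 0 -15.4 -1;0.24 0.285 0 0 0 -15.4 -1;0.27 0.325 0 0 0 -15.4 -1;0.284 0.34 0 0 0 -15.4 -1;0.284 0.34 0 0 0 -15.4 -1;0.284 0.34 0 0 0 -15.4 -1'
python3 - <<'E'
from h import *
s=r.observe();print(s['time'],s['tcp_pos'],s['eef_rot'])
cal=r.get_calibration("wrist");im=r.read_camera("wrist");cv2.imwrite("pics/w1.png",im)
np.save("c1.npy",cal,allow_pickle=True)
print(proj(cal,[s['tcp_pos'],[.463,-.311,.018],[.577,-.308,.028]]))
E
```

```text
time: 1.35
tcp_pos: [0.4627, -0.3113, 0.2263]
eef_rot: [-0.0, 0.0, 1.0, 0.0]
contact_force: [0.0, 0.1, -0.2]
grip_width: 0.996
gripper_force: 0.0
1.35 [ 0.4626504  -0.31125313  0.22629011] [-3.55459775e-04  2.25745145e-04  9.99999908e-01  7.54358758e-05]
[[256.67947032 235.90278818]
 [255.32154773 166.97454064]
 [257.24350017 242.93763563]]
```

View pics/w1.png

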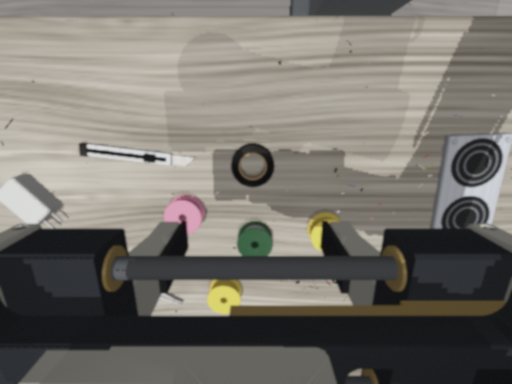

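The wrist view shows the tape roll at (253,165), the reel at (255,240), pad 4 at (477,161) and pad 3 at (465,215), all close to prediction. Next I refine the tape and pad centres.

```bash
cat >> h.py <<'E'
def blob(mask,uv,rad):
    m=np.zeros(mask.shape,np.uint8);cv2.circle(m,tuple(int(v) for v in uv),rad,255,-1)
    m=cv2.bitwise_and(mask,m);cs=cv2.findContours(m,cv2.RETR_EXTERNAL,cv2.CHAIN_APPROX_NONE)[0]
    c=max(cs,key=cv2.contourArea);return cv2.fitEllipse(cv2.convexHull(c))
def dark(im,t=70): return (im.max(2)<t).astype(np.uint8)*255
E
python3 - <<'E'
from h import *
im=cv2.imread("pics/w1.png");cal=np.load("c1.npy",allow_pickle=True).item()
e=blob(dark(im),(252,165),32);print(e,ray(cal,e[0],.013).round(4))
e=blob(dark(im,110),(477,161),30);print(e,ray(cal,e[0],.012).round(4))
it=cv2.imread("pics/top0.png");ct=r.get_calibration("top")
for z,uv in [(.012,(230,163)),(.012,(232,192)),(.012,(235,221)),(.012,(237,251))]:
    e=blob(dark(it,110),uv,14);print(e[0],e[1],ray(ct,e[0],z).round(4))
E
```

```text
((252.24810791015625, 164.9283447265625), (42.37712097167969, 42.55168533325195), 141.2108154296875) [ 0.4611 -0.3153  0.013 ]
((475.9666442871094, 161.9806365966797), (42.80967330932617, 55.42080307006836), 50.29313659667969) [0.4571 0.0029 0.012 ]
(229.5892333984375, 163.0237274169922) (23.052396774291992, 23.759822845458984) [0.7143 0.0187 0.012 ]
(232.00735473632812, 191.50164794921875) (23.625774383544922, 23.97169303894043) [0.6297 0.015  0.012 ]
(234.52508544921875, 220.7279052734375) (24.09402847290039, 24.448217391967773) [0.5451 0.0112 0.012 ]
(237.07583618164062, 250.83010864257812) (24.473291397094727, 24.891756057739258) [0.4601 0.0076 0.012 ]
```

```bash
python3 -m handwheel '-0.002 -0.004 -0.06 0 0 0 -1;-0.002 -0.004 -0.12 0 0 0 -1;-0.002 -0.004 -0.17 0 0 0 -1;-0.002 -0.004 -0.21 0 0 0 -1;-0.002 -0.004 -0.222 0 0 0 -1;-0.002 -0.004 -0.222 0 0 0 -1;-0.002 -0.004 -0.222 0 0 0 1;-0.002 -0.004 -0.222 0 0 0 1;-0.002 -0.004 -0.222 0 0 0 1;-0.002 -0.004 -0.222 0 0 0 1'
```

```text
time: 2.65
tcp_pos: [0.4618, -0.3148, 0.0055]
eef_rot: [0.001, -0.0, 1.0, -0.0]
contact_force: [-0.7, 1.9, 6.5]
grip_width: 0.693
gripper_force: 30.0
```

```bash
python3 -m handwheel '0 0 0.04 0 0 0 1;0 0.02 0.08 0 0 0 1;0 0.075 0.08 0 0 0 1;0 0.13 0.08 0 0 0 1;0 0.185 0.08 0 0 0 1;0 0.24 0.08 0 0 0 1;0 0.285 0.08 0 0 0 1;-0.001 0.31 0.08 0 0 0 1;-0.001 0.322 0.07 0 0 0 1;-0.001 0.322 0.04 0 0 0 1;-0.001 0.322 0.04 0 0 0 1'
```

```text
time: 4.03
tcp_pos: [0.4583, 0.0062, 0.0426]
eef_rot: [-0.002, 0.0, 1.0, -0.001]
contact_force: [-0.2, -0.6, 0.1]
grip_width: 0.691
gripper_force: 30.0
```

```bash
python3 -m handwheel '0.0015 0.001 -0.015 0 0 0 1;0.0015 0.001 -0.023 0 0 0 1;0.0015 0.001 -0.0245 0 0 0 1;0.0015 0.001 -0.0245 0 0 0 1;0.0015 0.001 -0.0245 0 0 0 -1;0.0015 0.001 -0.0245 0 0 0 -1;0.0015 0.001 -0.0245 0 0 0 -1;0.0015 0.001 0.02 0 0 0 -1;0.0015 0.001 0.08 0 0 0 -1;0.0015 0.001 0.14 0 0 0 -1;0.0015 -0.03 0.16 0 0 0 -1;0.0015 -0.03 0.16 0 0 0 -1'
python3 - <<'E'
from h import *
im=r.read_camera("top");ct=r.get_calibration("top");cv2.imwrite("pics/top1.png",im)
w=r.read_camera("wrist");np.save("c2.npy",r.get_calibration("wrist"),allow_pickle=True);cv2.imwrite("pics/w2.png",w)
g=((im[...,1].astype(int)-np.maximum(im[...,2],im[...,0]))>15).astype(np.uint8)*255
e=blob(g,(347,203),20);print(e,ray(ct,e[0],.026).round(4),r.observe()['tcp_pos'])
E
```

```text
time: 5.52
tcp_pos: [0.4625, -0.0234, 0.2066]
eef_rot: [0.002, 0.001, 1.0, 0.001]
contact_force: [-0.7, 0.0, -0.2]
grip_width: 1.0
gripper_force: 0.0
((346.8641052246094, 202.09825134277344), (18.71384620666504, 19.84681510925293), 63.458580017089844) [ 0.5803 -0.3082  0.026 ] [ 0.46136221 -0.0228212   0.20429217]
```

View pics/w2.png

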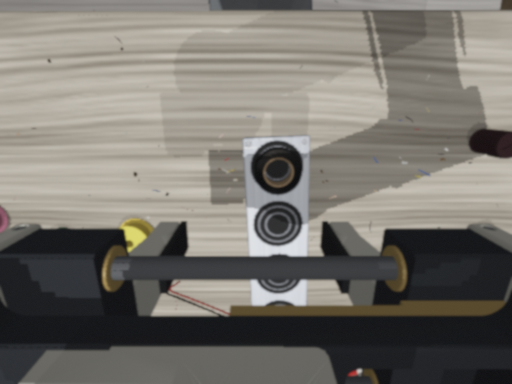

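The tape sits on pad 4 at (277,167) and looks concentric; pad 3 is at (278,222). On to the reel, with the gripper yawed to clear its neighbours.

```bash
python3 -m handwheel '0.02 -0.05 0 0 0 -8 -1;0.042 -0.1 0 0 0 -17 -1;0.063 -0.15 0 0 0 -26 -1;0.08 -0.2 0 0 0 -35 -1;0.08 -0.25 0 0 0 -37 -1;0.08 -0.286 0 0 0 -37 -1;0.08 -0.286 0 0 0 -37 -1;0.08 -0.286 0 0 0 -37 -1'
python3 - <<'E'
from h import *
s=r.observe();c=r.get_calibration("wrist");im=r.read_camera("wrist");cv2.imwrite("pics/w3.png",im)
uv=proj(c,[.58,-.3085,.028])[0];print(uv,s['tcp_pos'])
g=((im[...,1].astype(int)-np.maximum(im[...,2],im[...,0]))>12).astype(np.uint8)*255
e=blob(g,uv,45);print(e,ray(c,e[0],.026).round(4))
E
```

```text
time: 6.62
tcp_pos: [0.5414, -0.308, 0.2031]
eef_rot: [-0.001, 0.317, 0.948, 0.0]
contact_force: [-0.3, -0.3, 0.3]
grip_width: 0.999
gripper_force: 0.0
[272.81450155 194.59811745] [ 0.54140174 -0.30804529  0.20310669]
((270.0408935546875, 193.6676025390625), (39.20853805541992, 42.250823974609375), 168.8155517578125) [ 0.5774 -0.311   0.026 ]
```

View pics/w3.png

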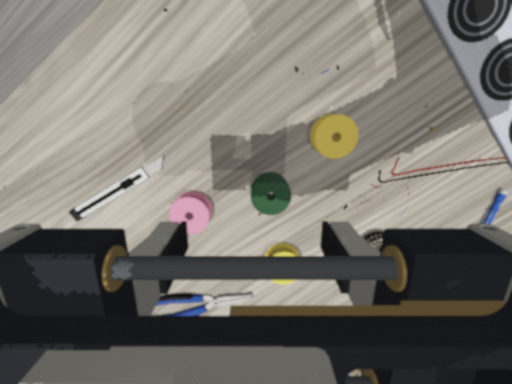

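The reel is at (270,193), with the pink reel at (190,214) clear of the left finger and the yellow ones clear too.

```bash
python3 -m handwheel '0.0365 -0.0025 -0.04 0 0 0 -1;0.0365 -0.0025 -0.1 0 0 0 -1;0.0365 -0.0025 -0.15 0 0 0 -1;0.0365 -0.0025 -0.185 0 0 0 -1;0.0365 -0.0025 -0.198 0 0 0 -1;0.0365 -0.0025 -0.198 0 0 0 -1;0.0365 -0.0025 -0.198 0 0 0 1;0.0365 -0.0025 -0.198 0 0 0 1;0.0365 -0.0025 -0.198 0 0 0 1;0.0365 -0.0025 -0.198 0 0 0 1;0.0365 -0.0025 -0.198 0 0 0 1'
```

```text
time: 8.05
tcp_pos: [0.5787, -0.3113, 0.0072]
eef_rot: [0.001, 0.317, 0.948, 0.0]
contact_force: [-0.3, 1.5, 3.5]
grip_width: 0.564
gripper_force: 30.0
```

The width is 49.6 mm where 55 was expected, so I'll lift it and look.

```bash
python3 -m handwheel '0 0 0.03 0 0 0 1;0 0 0.08 0 0 0 1;0 0 0.12 0 0 0 1;0 0 0.12 0 0 0 1'
python3 - <<'E'
from h import *
a=r.read_camera("wrist")[120:300,150:400];c=r.get_calibration("scene")
p=proj(c,r.observe()['tcp_pos'])[0].astype(int);print(p)
b=r.read_camera("scene");cv2.imwrite("pics/s4full.png",b)
x,y=p;b=b[max(0,y-50):y+50,max(0,x-50):x+50]
a=cv2.resize(a,(417,300));b=cv2.resize(b,(300,300))
cv2.imwrite("pics/x4.png",np.hstack([a,b]))
E
```

```text
time: 8.55
tcp_pos: [0.58, -0.312, 0.1303]
eef_rot: [0.003, 0.317, 0.948, 0.0]
contact_force: [-0.4, 0.1, -2.4]
grip_width: 0.566
gripper_force: 30.0
[312 144]
```

View pics/x4.png

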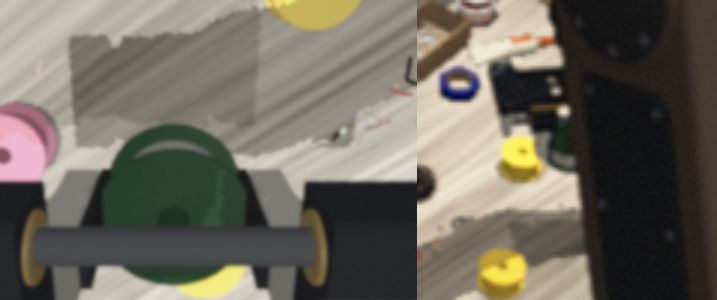

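The reel is held by the wire pack between its flanges and looks level. Now to pad 3.

```bash
python3 -m handwheel '-0.004 0.05 0 0 0 9 1;-0.01 0.1 0 0 0 18 1;-0.016 0.15 0 0 0 27 1;-0.022 0.2 0 0 0 35 1;-0.028 0.25 0 0 0 37 1;-0.033 0.295 -0.02 0 0 37 1;-0.035 0.323 -0.04 0 0 37 1;-0.035 0.323 -0.08 0 0 37 1;-0.035 0.323 -0.09 0 0 37 1;-0.035 0.323 -0.09 0 0 37 1'
python3 - <<'E'
from h import *
s=r.observe();b=r.read_camera("scene");c=r.get_calibration("scene")
p=proj(c,s['tcp_pos'])[0].astype(int);print(p)
x,y=p;b=b[y-50:y+50,x-60:x+60];b=cv2.resize(b,(600,500),interpolation=3)
cv2.imwrite("pics/x5.png",b)
E
```

```text
time: 9.9
tcp_pos: [0.5425, 0.0111, 0.0356]
eef_rot: [-0.001, 0.0, 1.0, -0.001]
contact_force: [1.3, -0.0, -0.7]
grip_width: 0.567
gripper_force: 30.0
[251 217]
```

View pics/x5.png

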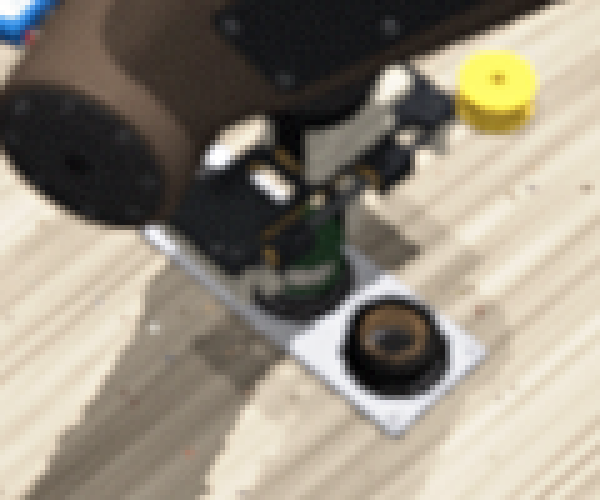

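The reel hangs level over pad 3, and the tape sits well on pad 4. Lowering.

```bash
python3 -m handwheel '0.002 0 -0.008 0 0 0 1;0.002 0 -0.013 0 0 0 1;0.002 0 -0.0155 0 0 0 1;0.002 0 -0.0155 0 0 0 1;0.002 0 -0.0155 0 0 0 1'
```

```text
time: 10.58
tcp_pos: [0.5453, 0.0118, 0.0212]
eef_rot: [0.0, -0.0, 1.0, 0.0]
contact_force: [0.7, 0.8, -0.0]
grip_width: 0.569
gripper_force: 30.0
```

```bash
python3 -m handwheel '0 0 -0.0015 0 0 0 1;0 0 -0.003 0 0 0 1;0 0 -0.003 0 0 0 1'
```

```text
time: 10.95
tcp_pos: [0.5454, 0.0117, 0.019]
eef_rot: [0.0, -0.0, 1.0, -0.0]
contact_force: [-3.3, -0.0, 8.7]
grip_width: 0.565
gripper_force: 30.0
```

```bash
python3 -m handwheel '0 0 0.001 0 0 0 -1;0 0 0.001 0 0 0 -1;0 0 0.001 0 0 0 -1;0 0 0.001 0 0 0 -1;0 0 0.04 0 0 0 -1;0 0 0.1 0 0 0 -1;0 0 0.16 0 0 0 -1;-0.02 0.05 0.19 0 0 0 -1;-0.05 0.1 0.19 0 0 0 -1;-0.08 0.15 0.19 0 0 0 -1;-0.11 0.2 0.19 0 0 0 -1;-0.12 0.25 0.19 0 0 0 -1'
python3 -m handwheel '0 0.02 0 0 0 0 -1;0 0.02 0 0 0 0 -1;0 0.02 0 0 0 0 -1'
python3 - <<'E'
from h import *
s=r.observe();c=r.get_calibration("wrist");im=r.read_camera("wrist");cv2.imwrite("pics/w6.png",im)
print(s['tcp_pos'],proj(c,[[.425,.28,.045],[.567,.321,.072]]))
t=r.read_camera("top");cv2.imwrite("pics/top6.png",t)
E
```

```text
time: 12.45
tcp_pos: [0.4236, 0.2631, 0.2086]
eef_rot: [0.0, -0.0, 1.0, 0.001]
contact_force: [1.4, -0.9, 0.1]
grip_width: 0.999
gripper_force: 0.0
time: 12.82
tcp_pos: [0.4253, 0.2809, 0.2077]
eef_rot: [-0.0, 0.0, 1.0, -0.0]
contact_force: [-0.1, -0.1, 0.3]
grip_width: 0.999
gripper_force: 0.0
[0.42525313 0.28090135 0.2077313 ] [[254.71112944 174.51879964]
 [286.14063489 285.37442613]]
```

View pics/w6.png

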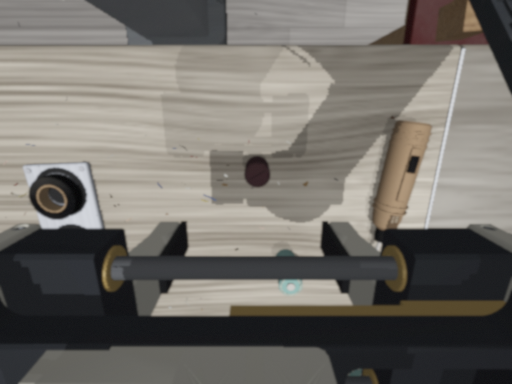

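Capacitor at (257,171) and cell at (287,272), both as predicted. I'll refine by fitting the projected cylinder outline.

```bash
cat >> h.py <<'E'
from scipy.optimize import least_squares
def fitcyl(c,mask,p0,R,H,rad):
    uv=proj(c,[p0[0],p0[1],H/2])[0];m=np.zeros(mask.shape,np.uint8);cv2.circle(m,tuple(int(v) for v in uv),rad,255,-1)
    cs=cv2.findContours(cv2.bitwise_and(mask,m),cv2.RETR_EXTERNAL,cv2.CHAIN_APPROX_NONE)[0]
    x,y,w,h=cv2.boundingRect(max(cs,key=cv2.contourArea));box=np.array([x-.5,y-.5,x+w-.5,y+h-.5])
    a=np.linspace(0,6.28,60)
    def f(p):
        P=proj(c,np.vstack([np.c_[p[0]+R*np.cos(a),p[1]+R*np.sin(a),np.full(60,z)] for z in(0,H)]))
        return np.r_[P.min(0),P.max(0)]-box
    s=least_squares(f,p0);return s.x.round(4),f(s.x).round(1)
E
python3 - <<'E'
from h import *
im=cv2.imread("pics/w6.png");c=r.get_calibration("wrist")
cap=((im.max(2)<85)&(im[...,2].astype(int)>im[...,1]+6)).astype(np.uint8)*255
print(fitcyl(c,cap,[.425,.28],.0165,.045,30))
it=cv2.imread("pics/top0.png").astype(int);ct=r.get_calibration("top")
print(fitcyl(ct,((it.max(2)<90)&(it[...,2]>it[...,1]+4)).astype(np.uint8)*255,[.425,.28],.0165,.045,14))
print(fitcyl(ct,((it[...,1]>it[...,2]+10)).astype(np.uint8)*255,[.567,.321],.016,.072,18))
E
```

```text
(array([0.4252, 0.2827]), array([-0.8, -0.6,  0.8,  0.6]))
(array([0.4258, 0.2835]), array([-0.5,  0.1,  0.5, -0.1]))
(array([0.5717, 0.3298]), array([-0.9, -0.6,  0.9,  0.6]))
```

```bash
python3 -m handwheel '0 0.002 -0.04 0 0 0 -1;0 0.002 -0.1 0 0 0 -1;0 0.002 -0.15 0 0 0 -1;0 0.002 -0.185 0 0 0 -1;0 0.002 -0.198 0 0 0 -1;0 0.002 -0.198 0 0 0 -1;0 0.002 -0.198 0 0 0 1;0 0.002 -0.198 0 0 0 1;0 0.002 -0.198 0 0 0 1;0 0.002 -0.198 0 0 0 1;0 0.002 -0.198 0 0 0 1;0 0.002 -0.198 0 0 0 1'
```

```text
time: 14.42
tcp_pos: [0.4252, 0.2838, 0.0101]
eef_rot: [-0.0, -0.0, 1.0, -0.0]
contact_force: [0.2, 1.1, -0.2]
grip_width: 0.377
gripper_force: 0.1
```

```bash
python3 -m handwheel '0 0 0 0 0 0 1;0 0 0.05 0 0 0 1;0.03 -0.03 0.1 0 0 0 1;0.07 -0.07 0.1 0 0 0 1;0.11 -0.11 0.1 0 0 0 1;0.15 -0.15 0.1 0 0 0 1;0.18 -0.19 0.1 0 0 0 1;0.2 -0.235 0.1 0 0 0 1;0.205 -0.269 0.09 0 0 0 1;0.205 -0.269 0.05 0 0 0 1;0.205 -0.269 0.03 0 0 0 1;0.205 -0.269 0.03 0 0 0 1'
```

```text
time: 15.92
tcp_pos: [0.6288, 0.0142, 0.0381]
eef_rot: [-0.002, 0.0, 1.0, -0.001]
contact_force: [0.7, 0.2, -1.0]
grip_width: 0.373
gripper_force: 30.0
```

Placement height is about TCP z = 0.022.

```bash
python3 -m handwheel '0.001 0.001 -0.009 0 0 0 1;0.001 0.001 -0.015 0 0 0 1;0.001 0.001 -0.0175 0 0 0 1;0.001 0.001 -0.0175 0 0 0 1;0.001 0.001 -0.0175 0 0 0 1'
```

```text
time: 16.55
tcp_pos: [0.6314, 0.0158, 0.0229]
eef_rot: [0.0, -0.0, 1.0, 0.0]
contact_force: [-0.5, -0.5, -1.5]
grip_width: 0.37
gripper_force: 30.0
```

```bash
python3 -m handwheel '-0.001 -0.001 -0.0015 0 0 0 1;-0.001 -0.001 -0.0015 0 0 0 1;-0.001 -0.001 -0.0015 0 0 0 -1;-0.001 -0.001 -0.0015 0 0 0 -1;-0.001 -0.001 -0.0015 0 0 0 -1;-0.001 -0.001 -0.0015 0 0 0 -1;-0.001 -0.001 0.04 0 0 0 -1;-0.001 -0.001 0.1 0 0 0 -1;-0.001 -0.001 0.16 0 0 0 -1;-0.01 0.05 0.19 0 0 0 -1;-0.02 0.1 0.2 0 0 0 -1;-0.03 0.15 0.2 0 0 0 -1'
python3 -m handwheel '-0.01 0.06 0 0 0 0 -1;-0.02 0.12 0 0 0 0 -1;-0.03 0.164 0 0 0 0 -1;-0.03 0.164 0 0 0 0 -1;-0.03 0.164 0 0 0 0 -1'
python3 - <<'E'
from h import *
s=r.observe();c=r.get_calibration("wrist");im=r.read_camera("wrist");cv2.imwrite("pics/w7.png",im)
i=im.astype(int)
print(s['tcp_pos'],proj(c,[.572,.328,.072]),fitcyl(c,(i[...,1]>i[...,2]+10).astype(np.uint8)*255,[.571,.328],.016,.072,60))
E
```

```text
time: 18.05
tcp_pos: [0.6013, 0.1673, 0.2241]
eef_rot: [0.001, 0.0, 1.0, 0.001]
contact_force: [0.5, 0.3, -0.0]
grip_width: 1.003
gripper_force: 0.0
time: 18.68
tcp_pos: [0.571, 0.3296, 0.2222]
eef_rot: [-0.0, -0.0, 1.0, -0.0]
contact_force: [-0.1, 0.4, 0.3]
grip_width: 1.0
gripper_force: 0.0
[0.57100802 0.32957999 0.2222332 ] [[254.12279628 178.08208095]] (array([0.5697, 0.3273]), array([-0.4, -1.7,  0.4,  1.5]))
```

View pics/w7.png

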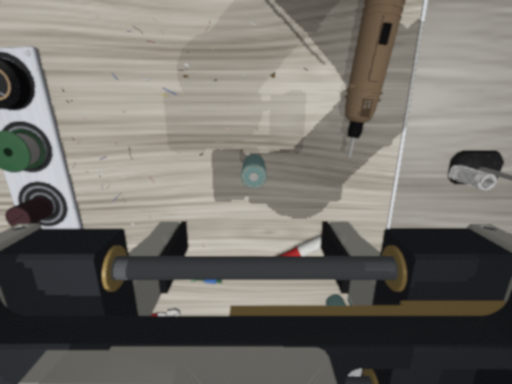

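The cell is at (254,170), alone and in line; the capacitor and reel stand on their pads.

```bash
python3 -m handwheel '-0.001 -0.002 -0.04 0 0 0 -1;-0.001 -0.002 -0.09 0 0 0 -1;-0.001 -0.002 -0.14 0 0 0 -1;-0.001 -0.002 -0.18 0 0 0 -1;-0.001 -0.002 -0.202 0 0 0 -1;-0.001 -0.002 -0.202 0 0 0 -1;-0.001 -0.002 -0.202 0 0 0 1;-0.001 -0.002 -0.202 0 0 0 1;-0.001 -0.002 -0.202 0 0 0 1;-0.001 -0.002 -0.202 0 0 0 1;-0.001 -0.002 -0.202 0 0 0 1;-0.001 -0.002 -0.202 0 0 0 1'
python3 -m handwheel '0 0 0 0 0 0 1;0 0 0 0 0 0 1'
```

```text
time: 20.23
tcp_pos: [0.5702, 0.3279, 0.0206]
eef_rot: [0.0, -0.0, 1.0, 0.0]
contact_force: [0.3, 1.7, 0.2]
grip_width: 0.376
gripper_force: 0.5
time: 20.48
tcp_pos: [0.5703, 0.3279, 0.0206]
eef_rot: [0.0, -0.0, 1.0, 0.0]
contact_force: [0.2, 1.3, 0.3]
grip_width: 0.364
gripper_force: 30.0
```

```bash
python3 -m handwheel '0 0 0.05 0 0 0 1;0.01 -0.03 0.1 0 0 0 1;0.03 -0.08 0.1 0 0 0 1;0.055 -0.13 0.1 0 0 0 1;0.08 -0.18 0.1 0 0 0 1;0.105 -0.23 0.1 0 0 0 1;0.13 -0.27 0.1 0 0 0 1;0.144 -0.3 0.1 0 0 0 1;0.144 -0.3095 0.08 0 0 0 1;0.144 -0.3095 0.04 0 0 0 1;0.144 -0.3095 0.03 0 0 0 1;0.144 -0.3095 0.03 0 0 0 1'
python3 -m handwheel '0 0 -0.009 0 0 0 1;0 0 -0.015 0 0 0 1;0 0 -0.0175 0 0 0 1;0 0 -0.0175 0 0 0 1;0 0 -0.0175 0 0 0 1'
```

```text
time: 21.98
tcp_pos: [0.7139, 0.0182, 0.0501]
eef_rot: [-0.001, -0.0, 1.0, -0.0]
contact_force: [0.4, -0.0, -0.4]
grip_width: 0.361
gripper_force: 30.0
time: 22.6
tcp_pos: [0.7144, 0.0183, 0.0334]
eef_rot: [0.0, -0.0, 1.0, 0.0]
contact_force: [0.6, -0.3, -1.5]
grip_width: 0.36
gripper_force: 30.0
```

```bash
python3 -m handwheel '0 0 -0.0012 0 0 0 1;0 0 -0.0012 0 0 0 1;0 0 -0.0012 0 0 0 -1;0 0 -0.0012 0 0 0 -1;0 0 -0.0012 0 0 0 -1;0 0 -0.0012 0 0 0 -1;0 0 0.04 0 0 0 -1;0 0 0.09 0 0 0 -1;0 0 0.14 0 0 0 -1;0 0 0.19 0 0 0 -1;-0.02 0.05 0.2 0 0 0 -1;-0.04 0.1 0.2 0 0 0 -1'
python3 -m handwheel '-0.03 0.05 0 0 0 0 -1;-0.06 0.1 0 0 0 0 -1;-0.09 0.15 0 0 0 0 -1;-0.11 0.2 0 0 0 0 -1;-0.11 0.2 0 0 0 0 -1;-0.11 0.2 0 0 0 0 -1'
python3 - <<'E'
from h import *
it=r.read_camera("top");c=r.get_calibration("top");cv2.imwrite("pics/top8.png",it)
s=r.read_camera("scene")
i=it.astype(int);g=(i[...,1]>i[...,2]+10).astype(np.uint8)*255
b=((i.max(2)<90)&(i[...,2]>i[...,1]+8)).astype(np.uint8)*255
for n,m,p,R,H,rad in [("cell",g,[.714,.0187],.016,.06,15),("reel",g,[.545,.011],.0275,.028,16),("cap",b,[.63,.015],.0165,.045,12)]:
    try:print(n,fitcyl(c,m,p,R,H,rad))
    except Exception as e:print(n,e)
a=cv2.resize(it[135:270,195:285],None,fx=4,fy=4,interpolation=3);d=cv2.resize(s[165:265,180:300],(430,358),interpolation=3)
can=np.zeros((540,790,3),np.uint8);can[:,:360]=a;can[:358,360:790]=d;cv2.imwrite("pics/x8.png",can)
E
```

```text
time: 24.1
tcp_pos: [0.6744, 0.1189, 0.2348]
eef_rot: [0.001, 0.001, 1.0, 0.001]
contact_force: [0.0, 0.9, 0.7]
grip_width: 0.999
gripper_force: 0.0
time: 24.85
tcp_pos: [0.5641, 0.3184, 0.233]
eef_rot: [-0.0, -0.0, 1.0, -0.0]
contact_force: [0.9, 0.1, 1.7]
grip_width: 1.0
gripper_force: 0.0
cell (array([0.7226, 0.0216]), array([ 0.3,  0.8, -0.3, -0.8]))
reel (array([0.5496, 0.0122]), array([ 0.6,  0.2, -0.6, -0.1]))
cap (array([0.6362, 0.0183]), array([-0.2, -0.3,  0.2,  0.3]))
```

View pics/x8.png

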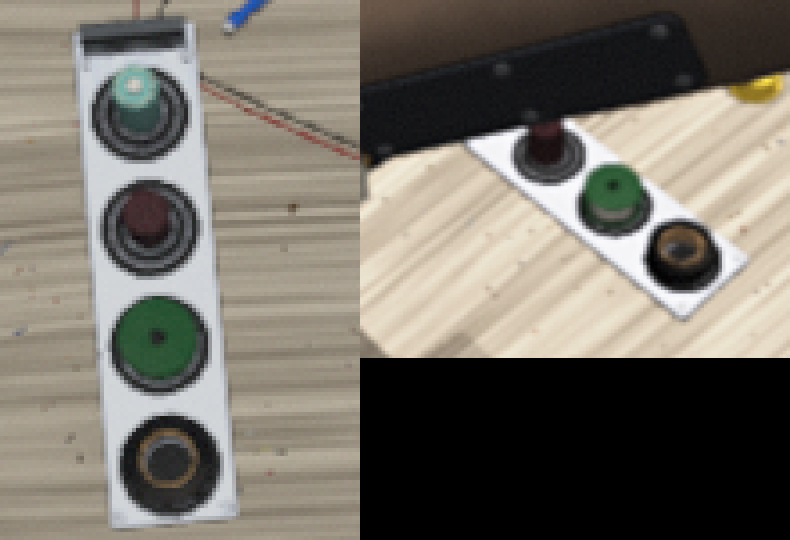

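All four stand upright on their pads. Allowing for the 12 mm pad height, which the fit ignored, the offsets are about 5 mm or less. The arm is clear, so I'm handing in.

```bash
python3 -c "
from bench import r
print(r.hand_in())"
```

```text
the job is handed in; nothing more can be done
None
```

I placed the cell, capacitor, reel and tape on pads 1 to 4 from the stop and handed the job in at about 25 s; the last images showed each upright and about 5 mm or less off its pad's centre, but the hand-in returned no verdict.

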